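Change round the transformers of three power supplies

TASK

The ring transformers lie on the wrong power supplies. Change them round so that each lies flat on the rubber pad, over the upright bolt, of its own supply: the smallest on the supply with one capacitor, the middle one on that with two, the largest on that with three; the empty rubber mat may serve as a spare place. Set them down gently instead of dropping or ramming them, and do not knock over the little flux bottle.

Things in the scene. Friction and masses are not known exactly. Their poses are not given: they have to be found in the camera images.
- toroid_small: The smallest of three ring-core (toroidal) transformers, loose: a brown wound ring with a dark band round its flank, 46 mm in outer diameter, 28 mm high, with a 22 mm hole right through the middle, about 220 g. Origin: centre of its underside, z up along its axis (yaw means nothing). Gripped across its outer diameter from above.
- toroid_medium: The middle one of three ring-core (toroidal) transformers, loose: a brown wound ring with a dark band round its flank, 57 mm in outer diameter, 35 mm high, with a 24 mm hole right through the middle, about 450 g. Origin: centre of its underside, z up along its axis (yaw means nothing). Gripped across its outer diameter from above.
- toroid_large: The largest of three ring-core (toroidal) transformers, loose: a brown wound ring with a dark band round its flank, 69 mm in outer diameter, 42 mm high, with a 26 mm hole right through the middle, about 780 g. Origin: centre of its underside, z up along its axis (yaw means nothing). Gripped across its outer diameter from above.
- supply_one: Fixed open power supply with one capacitor can (25 mm wide, 48 mm high) on a green board. Base plate 96 mm wide, x -50 to +115 mm, no side walls. Origin: bench height, on the axis of its 6 mm upright bolt (tip at z 48 mm); x towards the board. Round rubber pad 46 mm wide round the bolt, top at z 5 mm. Board from x 52 mm, terminals 23 mm high; rear panel at x 115, 38 mm high.
- supply_two: Fixed open power supply with two capacitor cans (25 mm wide, 48 mm high) on a green board. Base plate 106 mm wide, x -50 to +120 mm, no side walls. Origin: bench height, on the axis of its 6 mm upright bolt (tip at z 53 mm); x towards the board. Round rubber pad 57 mm wide round the bolt, top at z 5 mm. Board from x 52 mm, terminals 23 mm high; rear panel at x 120, 38 mm high.
- supply_three: Fixed open power supply with three capacitor cans (25 mm wide, 48 mm high) on a green board. Base plate 116 mm wide, x -50 to +125 mm, no side walls. Origin: bench height, on the axis of its 6 mm upright bolt (tip at z 58 mm); x towards the board. Round rubber pad 69 mm wide round the bolt, top at z 5 mm. Board from x 52 mm, terminals 23 mm high; rear panel at x 125, 38 mm high.
- parts_mat: Empty flat dark rubber mat, 130 x 130 mm, 3 mm thick, fixed to the bench and clear at the start: a spare place to put a transformer down. Origin: centre of its underside, z up, x and y along its edges.
- flux_bottle: Small loose cream-coloured dropper bottle with a black cap and needle, 32 mm wide, 78 mm high, 60 g, standing on the bench beside the board of the two-capacitor supply (about 90 mm in x and 88 mm in y from that bolt). Origin: centre of its underside, z up. A bystander: it must stay standing.
There are look-alikes about, which are no part of the job. Leave any pink or red look-alike of the toroid_large alone.

How it is judged (in metres and radians):
At the end, for the whole second after the job is handed in: Each transformer lies flat and at rest over the bolt of its own supply (small: one capacitor, middle: two, large: three): axis within 12 mm of the bolt, underside 2 to 8 mm above the bench, tilt under 0.06 rad; the flux bottle stands (tilt under 0.3 rad) (horizontal distance between toroid_small and supply_one below 0.012 m and z of toroid_small in the frame of supply_one between 0.002 and 0.008 m and angle between each of toroid_small, toroid_medium, toroid_large's own z axis and vertical below 0.06 rad and linear speed of each of toroid_small, toroid_medium, toroid_large below 0.02 m/s and horizontal distance between toroid_medium and supply_two below 0.012 m and z of toroid_medium in the frame of supply_two between 0.002 and 0.008 m and horizontal distance between toroid_large and supply_three below 0.012 m and z of toroid_large in the frame of supply_three between 0.002 and 0.008 m and angle between flux_bottle's own z axis and vertical below 0.3 rad); the robot touches nothing.
It fails at once if a transformer is dropped or rammed onto a supply (contact force above 100 N) (contact force between any of toroid_small, toroid_medium, toroid_large and supply_one above 100 N or contact force between any of toroid_small, toroid_medium, toroid_large and supply_two above 100 N or contact force between any of toroid_small, toroid_medium, toroid_large and supply_three above 100 N).
It fails at once if the flux bottle is knocked over (tilt above 0.6 rad) (angle between flux_bottle's own z axis and vertical above 0.6 rad).
It also fails if it takes over 106 s, if anything falls off the work surface, if the arm or the gripper's body presses on something with over 40 N, if the wrist force passes 120 N, or if a joint passes its speed limit or range.

ROBOT

A 6-joint arm with a two-finger parallel gripper is mounted at the origin on the work surface. World frame = base frame: x ahead of the robot, y to its left, z up, the work surface at z = 0. Lengths are in mm, angles in rad, forces in N, time in s.
With the tool pointing down it reaches from about 325 to 750 mm from the base axis. Payload 7.6 kg.
Tool frame: the origin (TCP) lies at the very end of the fingers, on their centre line; the grasp point (between the pads) lies 19 mm behind it (arm.pinch_z is the distance from the TCP to the grasp point, in mm); z points along the fingers, y is the line along which they close (so a half turn about z gives the same grasp; the last joint's range is limited). The gripper opens to 85 mm and grips with 20 to 120 N. Pads are 22 mm wide; open, the fingers measure 114 mm over their backs; the gripper's body (76 mm by 85 mm) begins 54 mm behind the grasp point. The pads swing forward as they close: fully open they stand 13 mm farther back than shut.
Start: joints at [-1.414, 0.052, 1.401, -0, 1.689, -0.07], TCP at [118.075, -511.57, 231.323] pointing down, gripper open.
Joint ranges: [-2.9, 2.9], [-0.91, 2.17], [0.12, 2.37], [-1.06, 4.2], [0.26, 2.73], [-2.93, 2.93]. Speed limits (rad/s): [2.57, 2.57, 3.01, 3.14, 3.14, 3.14].

INTERFACE

Orientations are given as [roll, pitch, yaw] about the fixed x, y, z axes, in that order (R = Rz(yaw) Ry(pitch) Rx(roll)).
In Python, from workcell import status, capture, camera_model, finish_job, arm gives the robot as it stands.
- The arm moves only by the shell command python3 -m creep 'ROWS' [OPENING]. ROWS is JSON, a list of rows, each a list of 6 numbers: the shift along the world's x, y, z in units of 50 mm (1.0 is 50 mm), then the turn, a rotation vector about the world's x, y, z in units of 6 degrees (1.0 is 6 degrees). In form: [[tx, ty, tz, ax, ay, az], ...]. A call has 1 to 5 rows; each row shifts and turns the commanded pose from where the row before left it; what a row does not reach is not made up. A row lasts 1/10 s, in which the tool goes at most 50 mm and 8.59 degrees, less where a joint would pass 70% of its speed; a pose out of reach is approached as far as the arm can. A call is refused whole if a number of a shift passes 1 or a number of a turn 1, either way. A call with a gripper value outside its range is refused whole. OPENING is the finger opening in mm, from 0 to 85.4, set as the call begins (- or left out, the last holds). The fingers move at their own pace and stop on an object; the grip force is fixed at half the most. Time passes only in rows, so rows that do not move let the fingers close. It gives the time, the measured TCP pose, the force, the opening and the grip force at its end, in the units of the state.
- status.sense(): the state, without advancing time (a new reading comes with each control period).
- capture(name): name is "scene" or "top" or "wrist"; returns the picture (480x640x3 uint8, blue, green, red); there is no depth.
- camera_model(name): a dict with "K" (3x3 intrinsics, pixels), "eye" and "orientation" of the camera in the world; the wrist camera has in their place "mount" (4x4, takes a point from camera to tool coordinates, whose origin is the TCP and whose axes are the flange's). Camera axes: x right, y down, z forward; pixel columns grow to the right and rows downward; lengths in mm; the calibration is good to about 2 mm. A picture is of the moment at which its call begins: read the wrist's pose just before it. camera_model takes no time and is no camera call.
- finish_job(): hands the job in; it is judged then, once.
The state is a dict: "time_s": time; "q": joint angles; "joint_velocities": joint speeds; "joint_efforts": joint torques, N m; "tool_pos": TCP position; "eef_rot": TCP orientation; "wrist_force": force on the tool from outside, world axes, zero at the start; "torque": the same for the moment, N m; "width": opening from 0.0 (shut) to 1.0 (fully open); "finger_force": force on a finger pad.
Only numpy, scipy, OpenCV 4.12 (cv2) and the standard library are available. Lean on these libraries where they do the work, as an engineer would, in place of code of your own. Each camera call takes 0.05 s, during which the arm holds its last target. There are 200 camera calls.

## Working session

There is one attempt and no reset: what is moved stays moved. The work goes in short steps, Python scripts to look and compute and a shell command to move; the robot and the scene stay as the last step left them, time stands still between calls to the robot, and variables do not carry over. Pictures are saved under pics/ and viewed, at most 14 in all, crops included, and the job is handed in when it is done.

```bash
mkdir -p pics; ls; python3 - <<'E'
from workcell import status,capture,camera_model
import cv2,numpy as np
for n in("top","scene"):
    im=capture(n);cv2.imwrite(f"pics/{n}0.png",im)
    m=camera_model(n);print(n,{k:np.round(v,3).tolist() for k,v in m.items() if k in("K","eye","orientation")})
print({k:np.round(v,3).tolist() for k,v in camera_model("wrist").items() if k in("K","mount")})
s=status.sense();print(s["tool_pos"],s["eef_rot"],s["time_s"])
E
```

```text
pics
top {'K': [[523.289, 0.0, 320.078], [0.0, 523.289, 246.074], [0.0, 0.0, 1.0]], 'eye': [318.885, 34.48, 1037.055], 'orientation': [-2.933, 0.003, -1.451]}
scene {'K': [[523.324, 0.0, 326.178], [0.0, 523.324, 234.661], [0.0, 0.0, 1.0]], 'eye': [1161.06, 513.194, 982.818], 'orientation': [-2.44, -0.009, 2.21]}
{'K': [[359.439, 0.0, 322.586], [0.0, 359.439, 238.997], [0.0, 0.0, 1.0]], 'mount': [[0.001, -0.966, -0.259, 65.477], [1.0, 0.001, 0.0, 0.21], [0.0, -0.259, 0.966, -142.59], [0.0, 0.0, 0.0, 1.0]]}
[ 118.01927598 -511.27169168  230.52963029] [-3.14011819e+00 -8.48954146e-05  2.26779063e-01] 0.1
```

View pics/top0.png

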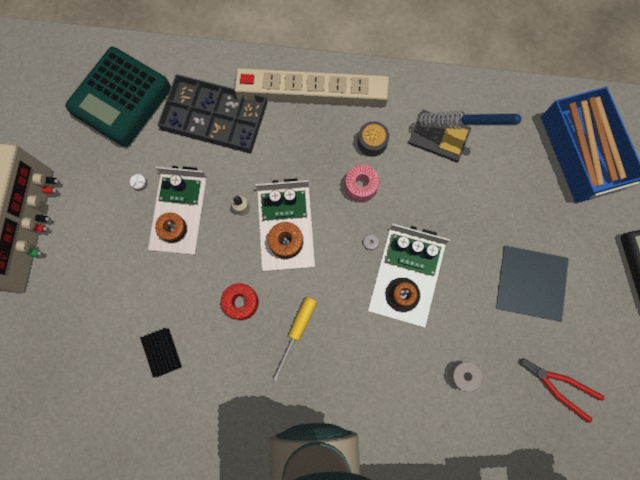

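View pics/scene0.png

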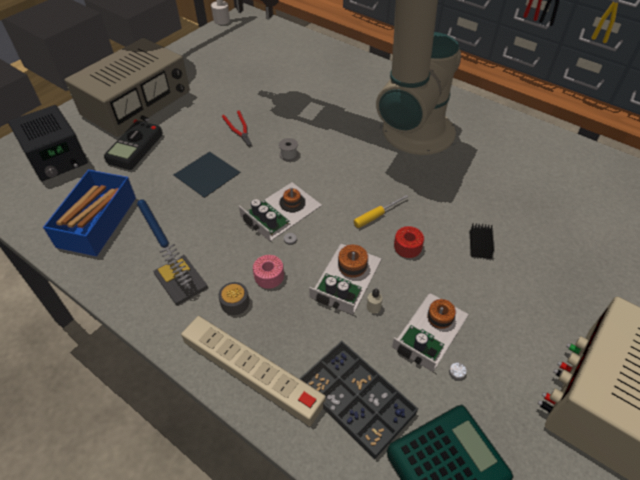

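Top view. Things that could be taken for the transformers:
- brown rings at (171,228) on the one-can supply, (285,240) on the two-can supply and (404,294) on the three-can supply
- red ring at (239,301) and pink ring at (362,183), both look-alikes
- grey spools at (467,376) and (371,242), and a solder coil at (373,137)

I choose the three brown rings. By size, the medium lies on supply one, the large on two and the small on three. The spare mat is at (533,283) and the flux bottle at (239,204).

```bash
cat > h.py <<'E'
import numpy as np,cv2
from scipy.spatial.transform import Rotation as R
from workcell import status,capture,camera_model
def rot(o):
    o=np.array(o); return o if o.shape==(3,3) else R.from_euler('xyz',o).as_matrix()
def pose(n):
    m=camera_model(n);K=np.array(m["K"])
    if n!="wrist": return K,np.array(m["eye"]),rot(m["orientation"])
    s=status.sense();T=np.array(m["mount"]);Rt=rot(s["eef_rot"])
    return K,np.array(s["tool_pos"])+Rt@T[:3,3],Rt@T[:3,:3]
def cast(P,uv,z):
    K,e,Rc=P;d=Rc@np.linalg.solve(K,[uv[0],uv[1],1.]);return e+d*(z-e[2])/d[2]
def blobs(im,lo,hi,amin=60):
    m=cv2.inRange(cv2.cvtColor(im,cv2.COLOR_BGR2HSV),np.array(lo),np.array(hi))
    m=cv2.morphologyEx(m,cv2.MORPH_CLOSE,np.ones((5,5)))
    c,_=cv2.findContours(m,cv2.RETR_EXTERNAL,cv2.CHAIN_APPROX_NONE)
    return [k for k in c if cv2.contourArea(k)>amin]
def tool():
    s=status.sense();return np.round(s["tool_pos"],1),np.round(s["eef_rot"],3)
E
python3 - <<'E'
from h import *
for n in("top","scene"):
    P=pose(n);im=cv2.imread(f"pics/{n}0.png")
    print(n)
    for nm,lo,hi,z in(("brown",(5,120,50),(14,255,220),22),("green",(60,80,30),(85,255,200),12),("mat",(95,50,30),(115,140,90),3)):
        for c in blobs(im,lo,hi,150 if nm!="mat" else 1500):
            h=cv2.convexHull(c);M=cv2.moments(h);u=(M["m10"]/M["m00"],M["m01"]/M["m00"]);r=cv2.minEnclosingCircle(c)[1]
            mr=cv2.minAreaRect(c)
            p=cast(P,u,z);sc=np.linalg.norm(p-P[1])/P[0][0,0]
            if 200<p[0]<800 and abs(p[1])<600: print(nm,np.round(u,1),p.round(1),"diam",round(2*r*sc,1),"rect",np.round(np.array(mr[1])*sc,0),round(mr[2],1))
im=cv2.imread("pics/top0.png")
cv2.imwrite("pics/crop0.png",cv2.resize(im[150:340,130:450],None,fx=2.5,fy=2.5,interpolation=cv2.INTER_CUBIC))
E
```

```text
top
brown [405.  293.6] [ 457.8 -112.1   22. ] diam 48.1 rect [46. 46.] 45.0
brown [284.7 239.1] [537.8 134.6  22. ] diam 70.1 rect [68. 66.] 90.0
brown [170.1 226.6] [536.1 365.8  22. ] diam 63.8 rect [56. 58.] 90.0
green [412.5 254.6] [ 538.6 -121.7   12. ] diam 109.6 rect [100.  58.] 15.9
green [283.5 205.2] [609.8 147.6  12. ] diam 98.3 rect [52. 88.] 85.2
green [179.5 190.4] [615.8 363.5  12. ] diam 92.6 rect [82. 49.] 5.5
scene
brown [441.3 312.9] [532.2 363.6  22. ] diam 63.8 rect [62. 55.] 90.0
brown [352.6 260.1] [529.6 131.   22. ] diam 74.9 rect [72. 65.] 90.0
brown [291.4 197.7] [ 458.9 -108.1   22. ] diam 48.2 rect [42. 47.] 20.6
brown [ 95.3 209.8] [ 786.  -470.8   22. ] diam 142.6 rect [ 15. 143.] 45.0
brown [ 81.9 205.3] [ 796.3 -510.3   22. ] diam 161.1 rect [ 16. 161.] 46.8
green [447.6 450.9] [775.7 510.7  12. ] diam 253.2 rect [180. 199.] 60.9
green [431.6 347. ] [610.1 385.3  12. ] diam 53.1 rect [40. 40.] 33.7
green [411.2 336.4] [614.2 339.   12. ] diam 41.1 rect [28. 37.] 26.6
```

View pics/crop0.png

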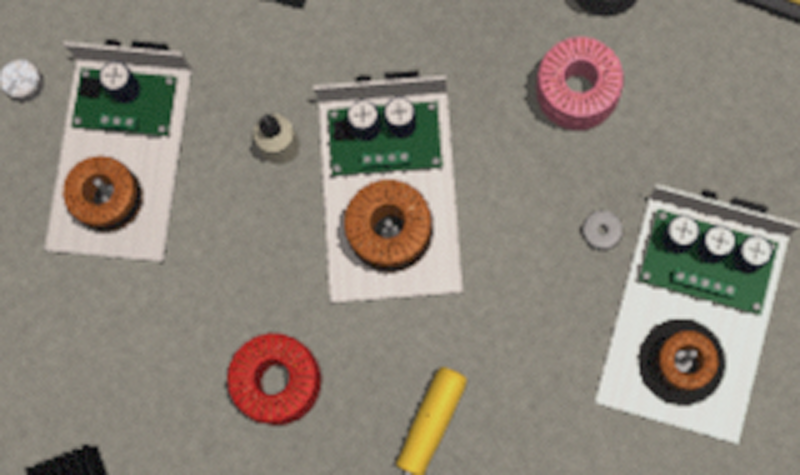

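The crop confirms it: one-can supply carries the medium ring, two-can the large, three-can the small on its wide black pad. The ring diameters match too. I start with the small ring at about (458,-110).

```bash
python3 -m creep '[[0.56,0.66,0,0,0,-0.3],[0.56,0.67,0,0,0,-0.3],[0.57,0.67,0,0,0,-0.3],[0.57,0.67,0,0,0,-0.3],[0.57,0.67,0,0,0,-0.3]]' 85 && python3 -m creep '[[0.56,0.66,0,0,0,-0.3],[0.56,0.67,-0.1,0,0,-0.3],[0.57,0.67,-0.2,0,0,-0.3],[0.57,0.67,-0.2,0,0,-0.3],[0.57,0.67,-0.2,0,0,-0.3]]' && python3 -m creep '[[0.57,0.67,-0.2,0,0,-0.3],[0.56,0.67,-0.2,0,0,-0.37],[0,0,0,0,0,0],[0,0,0,0,0,0]]'
cat > look.py <<'E'
import sys
from h import *
P=pose("wrist");im=capture("wrist");cv2.imwrite(f"pics/{sys.argv[1]}.png",im);z=float(sys.argv[2])
print(*tool())
for c in blobs(im,(5,110,30),(16,255,230),1200):
    h=cv2.convexHull(c);M=cv2.moments(h);u=(M["m10"]/M["m00"],M["m01"]/M["m00"])
    p=cast(P,u,z);q=np.array([cast(P,x[0].astype(float),z) for x in h])
    print("brown",np.round(u),p.round(1),"span",np.ptp(q[:,0]).round(1),np.ptp(q[:,1]).round(1))
E
python3 look.py w1 22
```

```text
time_s: 0.6
tool_pos: [260.3, -343.0, 231.0]
eef_rot: [-3.141, 0.0, 0.068]
wrist_force: [0.6, -0.2, -0.3]
width: 0.991
finger_force: 0.0
time_s: 1.1
tool_pos: [401.8, -175.9, 195.8]
eef_rot: [3.141, -0.0, -0.089]
wrist_force: [1.0, -0.8, 0.0]
width: 0.996
finger_force: 0.0
time_s: 1.5
tool_pos: [457.4, -110.0, 175.6]
eef_rot: [3.141, 0.002, -0.155]
wrist_force: [1.0, -0.2, -0.3]
width: 0.994
finger_force: 0.0
[ 457.3 -110.8  176.1] [ 3.141e+00  1.000e-03 -1.570e-01]
brown [326. 224.] [ 455.4 -113.    22. ] span 49.8 46.7
brown [ 20. 182.] [529.4 128.9  22. ] span 69.7 52.4
```

View pics/w1.png

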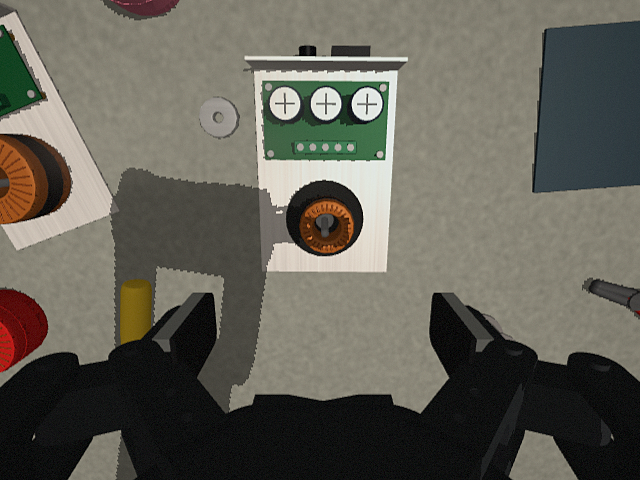

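Picture: small ring at (326,224), with the plate square to the tool. The wrist estimate is (455,-113), in agreement. I descend and grasp.

```bash
python3 -m creep '[[-0.02,-0.03,-0.7,0,0,0],[0,0,-0.8,0,0,0],[0,0,-0.8,0,0,0],[0,0,-0.7,0,0,0],[0,0,-0.4,0,0,0]]' && python3 -m creep '[[0,0,0,0,0,0],[0,0,0,0,0,0]]' && python3 -m creep '[[0,0,0,0,0,0],[0,0,0,0,0,0],[0,0,0,0,0,0],[0,0,0,0,0,0],[0,0,0,0,0,0]]' 30 && python3 -m creep '[[0,0,0,0,0,0],[0,0,0,0,0,0],[0,0,0,0,0,0]]'
```

```text
time_s: 2.05
tool_pos: [454.5, -113.1, 3.9]
eef_rot: [-3.141, 0.003, -0.16]
wrist_force: [-0.3, 0.1, -0.6]
width: 0.999
finger_force: 0.0
time_s: 2.25
tool_pos: [456.7, -113.2, 7.4]
eef_rot: [3.141, -0.001, -0.159]
wrist_force: [0.5, 0.9, -0.1]
width: 0.996
finger_force: 0.0
time_s: 2.75
tool_pos: [457.5, -112.4, 8.0]
eef_rot: [3.141, -0.002, -0.157]
wrist_force: [-3.5, -0.3, 7.6]
width: 0.516
finger_force: 61.1
time_s: 3.05
tool_pos: [457.5, -112.5, 8.0]
eef_rot: [3.141, -0.002, -0.157]
wrist_force: [-1.9, 0.5, 5.8]
width: 0.515
finger_force: 61.1
```

```bash
python3 -m creep '[[0,0,0.2,0,0,0],[0,0,0.6,0,0,0],[0,0,0.8,0,0,0],[0,0,0.8,0,0,0],[0,0,0.6,0,0,0]]' && python3 -m creep '[[0,0,0,0,0,0],[0,0,0,0,0,0]]'; python3 - <<'E'
from h import *
P=pose("top");c=np.array([cast(P,u,3) for u in((506,247),(568,255),(561,320),(497,309))]);print(c.round(),c.mean(0).round(1))
E
python3 look.py w2 100
```

```text
time_s: 3.55
tool_pos: [456.8, -112.1, 159.6]
eef_rot: [3.141, -0.003, -0.157]
wrist_force: [0.3, -0.5, -2.0]
width: 0.514
finger_force: 61.8
time_s: 3.75
tool_pos: [456.5, -112.0, 156.6]
eef_rot: [3.141, -0.001, -0.157]
wrist_force: [0.5, -1.5, -1.7]
width: 0.518
finger_force: 61.7
[[ 579. -309.    3.]
 [ 577. -433.    3.]
 [ 445. -422.    3.]
 [ 452. -297.    3.]] [ 512.9 -365.5    3. ]
[ 455.9 -111.8  155.4] [-3.141e+00  2.000e-03 -1.570e-01]
brown [323. 319.] [ 418.6 -106.2  100. ] span 86.6 73.5
brown [ 10. 188.] [524.2  51.8 100. ] span 42.4 23.3
```

View pics/w2.png

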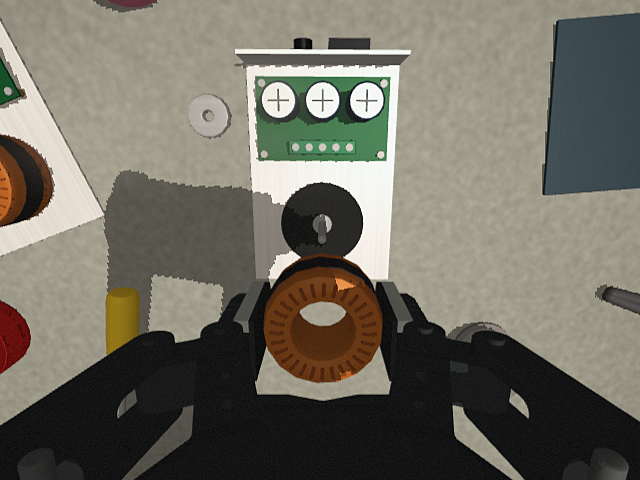

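The small ring is held level. Pad 3 is clear now, at (322,223). The mat centre is at about (513,-365), so I carry the ring there and put it down.

```bash
python3 - <<'E'
from h import *
s=pose("wrist");print(cast(s,(322,223),5).round(1), cast(s,(322,222),5).round(1))
E
python3 -m creep '[[0.1,-0.4,0,0,0,0],[0.2,-0.85,0,0,0,0],[0.2,-0.9,0,0,0,0],[0.2,-0.9,0,0,0,0],[0.2,-0.9,0,0,0,0]]' && python3 -m creep '[[0.15,-0.75,0,0,0,0],[0.1,-0.4,-0.3,0,0,0],[0,0,-0.6,0,0,0],[0,0,-0.8,0,0,0],[0,0,-0.6,0,0,0]]' && python3 -m creep '[[0,0,-0.3,0,0,0],[0,0,-0.1,0,0,0],[0,0,0,0,0,0],[0,0,0,0,0,0]]'
```

```text
[ 456.5 -111.5    5. ] [ 457.3 -111.7    5. ]
time_s: 4.3
tool_pos: [500.9, -310.8, 153.9]
eef_rot: [-3.14, 0.004, -0.157]
wrist_force: [0.8, 0.1, -2.1]
width: 0.515
finger_force: 61.8
time_s: 4.8
tool_pos: [512.1, -365.8, 36.0]
eef_rot: [-3.138, 0.006, -0.158]
wrist_force: [0.3, 0.1, -1.5]
width: 0.512
finger_force: 61.8
time_s: 5.2
tool_pos: [514.9, -367.7, 23.2]
eef_rot: [3.14, -0.002, -0.157]
wrist_force: [0.2, 0.3, -1.8]
width: 0.518
finger_force: 61.8
```

```bash
python3 -m creep '[[0,0,-0.12,0,0,0],[0,0,-0.1,0,0,0],[0,0,-0.06,0,0,0],[0,0,-0.03,0,0,0],[0,0,0,0,0,0]]' && python3 -m creep '[[0,0,0,0,0,0],[0,0,0,0,0,0]]'
```

```text
time_s: 5.7
tool_pos: [514.2, -367.1, 6.1]
eef_rot: [3.141, -0.0, -0.158]
wrist_force: [-1.4, 1.4, 0.1]
width: 0.514
finger_force: 62.0
time_s: 5.9
tool_pos: [514.2, -367.2, 6.1]
eef_rot: [3.141, -0.0, -0.158]
wrist_force: [-0.7, 0.6, 1.0]
width: 0.522
finger_force: 62.1
```

```bash
python3 -m creep '[[0,0,0,0,0,0],[0,0,0,0,0,0],[0,0,0,0,0,0],[0,0,0,0,0,0],[0,0,0,0,0,0]]' 85 && python3 -m creep '[[0,0,0.4,0,0,0],[0,0,0.8,0,0,0],[0,0,1,0,0,0],[0,0,0.8,0,0,0],[0,0.4,0.4,0,0,0.4]]' && python3 -m creep '[[0.04,0.95,0,0,0,0.4],[0.04,0.95,0,0,0,0.4],[0.04,0.95,0,0,0,0.4],[0.04,0.95,0,0,0,0.4],[0.04,0.95,0,0,0,0.4]]' && python3 -m creep '[[0.04,0.95,0,0,0,0.4],[0.04,0.95,0,0,0,0.4],[0.04,0.95,0,0,0,0.2],[0.04,0.95,0,0,0,0],[0.04,0.8,0,0,0,0]]' && python3 -m creep '[[0,0.3,0,0,0,0],[0,0,0,0,0,0],[0,0,0,0,0,0]]'; python3 look.py w3 26
```

```text
time_s: 6.4
tool_pos: [514.1, -367.1, 5.9]
eef_rot: [3.141, -0.0, -0.158]
wrist_force: [-0.3, -0.4, 0.2]
width: 0.997
finger_force: 0.0
time_s: 6.9
tool_pos: [514.7, -349.2, 180.9]
eef_rot: [3.137, -0.006, -0.117]
wrist_force: [1.4, 0.5, 0.8]
width: 0.993
finger_force: 0.0
time_s: 7.4
tool_pos: [523.8, -107.8, 176.0]
eef_rot: [3.141, -0.0, 0.095]
wrist_force: [1.1, 0.0, 0.3]
width: 0.997
finger_force: 0.0
time_s: 7.9
tool_pos: [533.8, 122.9, 176.1]
eef_rot: [-3.142, -0.001, 0.199]
wrist_force: [0.8, -1.1, 0.2]
width: 0.993
finger_force: 0.0
time_s: 8.2
tool_pos: [534.1, 134.7, 175.7]
eef_rot: [3.141, 0.0, 0.198]
wrist_force: [-0.1, -0.4, 0.5]
width: 0.998
finger_force: 0.0
[534.2 134.2 175.8] [3.141 0.    0.197]
brown [327. 228.] [531.8 130.4  26. ] span 75.0 72.2
brown [ 37. 170.] [532.3 367.2  26. ] span 59.1 60.9
```

View pics/w3.png

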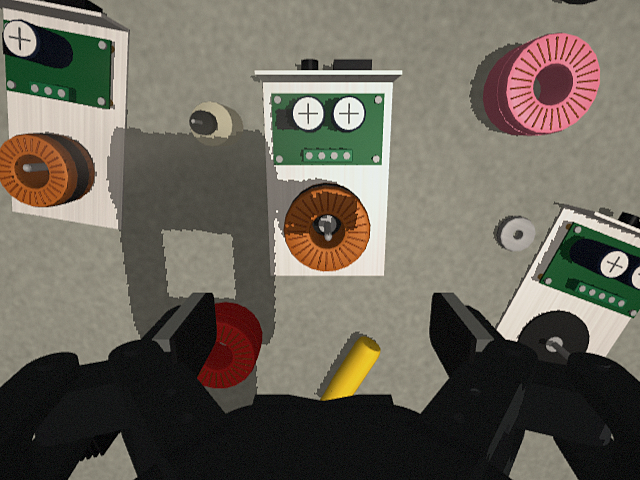

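Large ring at (327,227) and bottle at (212,122), well to the left of the finger. The span shows the mask is the ring's top face, so cast at z=47 the centre is about (536.7,131.6). I correct by +2.5 and -2.5 mm, descend and grasp.

```bash
python3 -m creep '[[0.05,-0.05,-0.5,0,0,0],[0,0,-0.8,0,0,0],[0,0,-0.8,0,0,0],[0,0,-0.6,0,0,0],[0,0,-0.4,0,0,0]]' && python3 -m creep '[[0,0,-0.2,0,0,0],[0,0,-0.06,0,0,0],[0,0,0,0,0,0],[0,0,0,0,0,0]]' && python3 -m creep '[[0,0,0,0,0,0],[0,0,0,0,0,0],[0,0,0,0,0,0],[0,0,0,0,0,0],[0,0,0,0,0,0]]' 50 && python3 -m creep '[[0,0,0,0,0,0],[0,0,0,0,0,0]]' && python3 -m creep '[[0,0,0.2,0,0,0],[0,0,0.5,0,0,0],[0,0,0.7,0,0,0],[0,0,0.8,0,0,0],[0,0,0.8,0,0,0]]' && python3 -m creep '[[0,0,0,0,0,0],[0,0,0,0,0,0]]'; python3 look.py w4 150
```

```text
time_s: 8.75
tool_pos: [535.5, 130.9, 18.1]
eef_rot: [3.141, 0.003, 0.196]
wrist_force: [0.0, -0.1, -0.3]
width: 0.996
finger_force: 0.0
time_s: 9.15
tool_pos: [537.6, 132.8, 9.3]
eef_rot: [3.141, -0.003, 0.198]
wrist_force: [0.7, 0.3, -0.2]
width: 0.994
finger_force: 0.0
time_s: 9.65
tool_pos: [537.6, 132.9, 9.4]
eef_rot: [3.141, -0.003, 0.199]
wrist_force: [0.4, -0.9, 6.0]
width: 0.775
finger_force: 69.6
time_s: 9.85
tool_pos: [537.6, 133.0, 9.4]
eef_rot: [3.141, -0.003, 0.199]
wrist_force: [-1.6, -1.1, 6.6]
width: 0.774
finger_force: 69.6
time_s: 10.35
tool_pos: [535.4, 132.9, 158.2]
eef_rot: [-3.141, 0.003, 0.199]
wrist_force: [1.3, 0.1, -6.5]
width: 0.775
finger_force: 69.4
time_s: 10.55
tool_pos: [536.2, 133.0, 157.3]
eef_rot: [-3.142, 0.001, 0.199]
wrist_force: [-0.6, -1.1, -6.7]
width: 0.777
finger_force: 69.8
[535.4 132.8 155.5] [-3.142  0.004  0.199]
brown [322. 328.] [519.2 129.4 150. ] span 94.3 94.4
brown [ 26. 175.] [563.4 263.  150. ] span 32.5 23.9
```

View pics/w4.png

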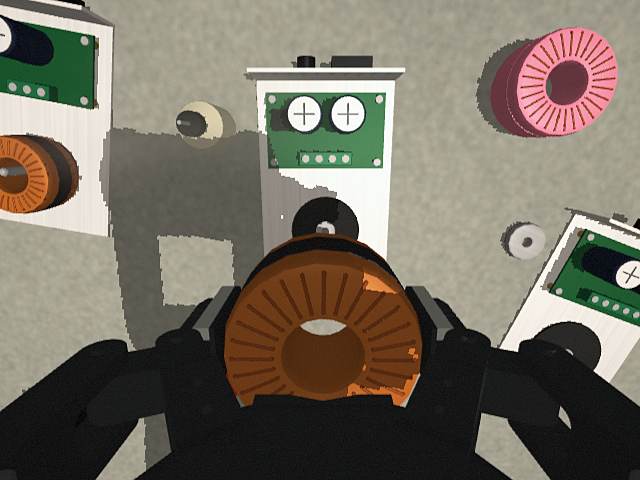

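Large ring held level. Pad 2's bolt shows at (325,228). I check pad 3 from the top camera before carrying.

```bash
cat > pads.py <<'E'
from h import *
P=pose("top");im=capture("top")
for c in blobs(im,(0,0,0),(180,255,45),200):
    (x,y),_,_=cv2.fitEllipse(c);p=cast(P,(x,y),5);r=cv2.minEnclosingCircle(c)[1]*1050/523
    if 380<p[0]<650 and abs(p[1])<450 and r<60: print(np.round((x,y)),p.round(1),"d",round(2*r))
E
python3 pads.py
python3 - <<'E'
from h import *
P=pose("wrist");im=cv2.imread("pics/w4.png");print(cast(P,(325,230),5).round(1))
E
```

```text
[402. 294.] [ 457.9 -109.2    5. ] d 67
[529.7 129.4   5. ]
```

```bash
python3 -m creep '[[-0.1,-0.4,0,0,0,-0.4],[-0.3,-0.85,0,0,0,-0.6],[-0.3,-0.9,0,0,0,-0.6],[-0.3,-0.9,0,0,0,-0.6],[-0.3,-0.9,0,0,0,-0.6]]' && python3 -m creep '[[-0.2,-0.6,0,0,0,-0.6],[-0.06,-0.3,0,0,0,0],[0,0,-0.4,0,0,0],[0,0,-0.6,0,0,0],[0,0,-0.4,0,0,0]]' && python3 -m creep '[[0,0,0,0,0,0],[0,0,0,0,0,0],[0,0,0,0,0,0]]'
```

```text
time_s: 11.15
tool_pos: [469.5, -65.8, 155.2]
eef_rot: [-3.141, 0.005, -0.097]
wrist_force: [1.4, -1.2, -5.8]
width: 0.778
finger_force: 69.8
time_s: 11.65
tool_pos: [456.3, -109.1, 83.5]
eef_rot: [-3.141, 0.006, -0.158]
wrist_force: [-0.7, -0.3, -6.0]
width: 0.782
finger_force: 69.9
time_s: 11.95
tool_pos: [459.1, -109.7, 88.7]
eef_rot: [3.141, -0.001, -0.157]
wrist_force: [-0.1, 0.2, -5.5]
width: 0.78
finger_force: 70.1
```

```bash
python3 -m creep '[[-0.02,-0.02,-0.2,0,0,0],[0,0,-0.3,0,0,0],[0,0,-0.3,0,0,0],[0,0,-0.25,0,0,0],[0,0,-0.15,0,0,0]]' && python3 -m creep '[[0,0,-0.1,0,0,0],[0,0,-0.06,0,0,0],[0,0,0,0,0,0],[0,0,0,0,0,0]]'
```

```text
time_s: 12.45
tool_pos: [457.1, -110.4, 26.7]
eef_rot: [-3.142, 0.001, -0.158]
wrist_force: [-0.4, 0.5, -6.8]
width: 0.776
finger_force: 70.3
time_s: 12.85
tool_pos: [457.9, -110.7, 20.3]
eef_rot: [3.141, -0.001, -0.157]
wrist_force: [-0.6, -0.7, -5.1]
width: 0.778
finger_force: 70.3
```

Ring bottom about 16 mm up, so it is threaded well over the bolt. I ease it down.

```bash
python3 -m creep '[[0,0,-0.06,0,0,0],[0,0,-0.06,0,0,0],[0,0,-0.04,0,0,0],[0,0,-0.03,0,0,0],[0,0,-0.02,0,0,0]]' && python3 -m creep '[[0,0,-0.02,0,0,0],[0,0,0,0,0,0],[0,0,0,0,0,0]]'
```

```text
time_s: 13.35
tool_pos: [457.5, -110.5, 9.5]
eef_rot: [3.142, 0.001, -0.157]
wrist_force: [-4.9, 2.1, 3.1]
width: 0.773
finger_force: 71.4
time_s: 13.65
tool_pos: [457.9, -110.7, 9.4]
eef_rot: [3.141, -0.001, -0.157]
wrist_force: [-4.7, 1.4, 4.1]
width: 0.776
finger_force: 71.3
```

```bash
python3 -m creep '[[0,0,0,0,0,0],[0,0,0,0,0,0],[0,0,0,0,0,0],[0,0,0,0,0,0],[0,0,0,0,0,0]]' 85 && python3 -m creep '[[0,0,0.4,0,0,0],[0,0,0.8,0,0,0],[0,0,1,0,0,0],[0,0,0.8,0,0,0],[0,0.4,0.4,0,0,0]]' && python3 -m creep '[[0.15,0.95,0,0,0,0.2],[0.15,0.95,0,0,0,0.2],[0.15,0.95,0,0,0,0.2],[0.15,0.95,0,0,0,0.2],[0.15,0.95,0,0,0,0.2]]' && python3 -m creep '[[0.15,0.95,0,0,0,0.2],[0.15,0.95,0,0,0,0.2],[0.15,0.95,0,0,0,0.2],[0.15,0.95,0,0,0,0.14],[0.19,0.57,0,0,0,0]]' && python3 -m creep '[[0,0,0,0,0,0],[0,0,0,0,0,0]]'; python3 look.py w5 40; python3 pads.py
```

```text
time_s: 14.15
tool_pos: [457.7, -110.6, 8.4]
eef_rot: [3.141, -0.0, -0.158]
wrist_force: [0.2, 0.7, 0.5]
width: 0.995
finger_force: 0.0
time_s: 14.65
tool_pos: [458.8, -91.9, 182.7]
eef_rot: [3.14, -0.006, -0.16]
wrist_force: [-0.4, 0.4, -0.9]
width: 0.992
finger_force: 0.0
time_s: 15.15
tool_pos: [495.1, 148.9, 178.5]
eef_rot: [-3.142, -0.001, -0.052]
wrist_force: [0.6, -0.3, 0.0]
width: 0.998
finger_force: 0.0
time_s: 15.65
tool_pos: [533.9, 368.8, 177.8]
eef_rot: [-3.141, 0.0, 0.028]
wrist_force: [0.1, -1.4, 0.5]
width: 0.994
finger_force: 0.0
time_s: 15.85
tool_pos: [534.4, 365.6, 177.5]
eef_rot: [3.141, 0.001, 0.026]
wrist_force: [0.1, 0.1, 0.1]
width: 0.997
finger_force: 0.0
[534.5 364.9 178. ] [3.141e+00 1.000e-03 2.400e-02]
brown [327. 225.] [536.5 361.8  40. ] span 57.4 54.5
[286. 244.] [531.9 131.7   5. ] d 53
[167. 192.] [611.3 390.2   5. ] d 72
```

View pics/w5.png

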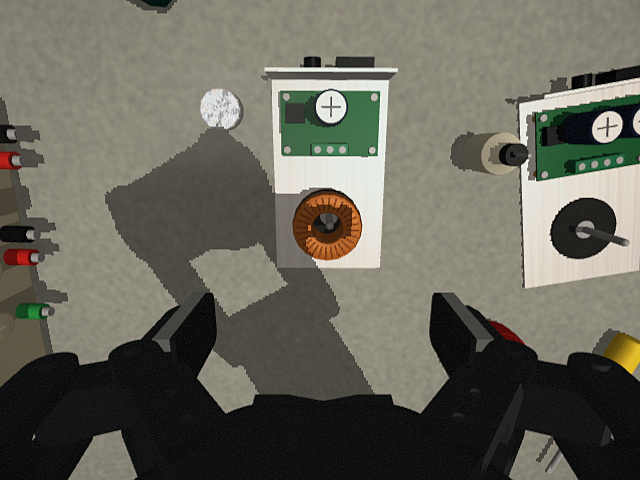

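Medium ring at (327,225), so about (536.5,362). Bottle at (490,153), clear of the fingers. Pad 2 is at about (531.5,131). Grasp.

```bash
python3 - <<'E'
from h import *
print(cast(pose("wrist"),(583.5,228.5),5).round(1))
E
python3 -m creep '[[0.04,-0.05,-0.5,0,0,0],[0,0,-0.8,0,0,0],[0,0,-0.8,0,0,0],[0,0,-0.6,0,0,0],[0,0,-0.4,0,0,0]]' && python3 -m creep '[[0,0,-0.2,0,0,0],[0,0,-0.1,0,0,0],[0,0,0,0,0,0],[0,0,0,0,0,0]]' && python3 -m creep '[[0,0,0,0,0,0],[0,0,0,0,0,0],[0,0,0,0,0,0],[0,0,0,0,0,0],[0,0,0,0,0,0]]' 40 && python3 -m creep '[[0,0,0,0,0,0],[0,0,0,0,0,0]]' && python3 -m creep '[[0,0,0.2,0,0,0],[0,0,0.5,0,0,0],[0,0,0.7,0,0,0],[0,0,0.8,0,0,0],[0,0,0.8,0,0,0]]' && python3 -m creep '[[0,0,0.3,0,0,0],[0,0,0,0,0,0],[0,0,0,0,0,0]]'; python3 look.py w6 150
```

```text
[531.  128.4   5. ]
time_s: 16.45
tool_pos: [535.7, 360.9, 20.9]
eef_rot: [3.14, 0.003, 0.023]
wrist_force: [-0.6, -0.8, 0.2]
width: 0.993
finger_force: 0.0
time_s: 16.85
tool_pos: [537.4, 363.2, 10.0]
eef_rot: [-3.14, -0.002, 0.024]
wrist_force: [-0.3, -0.2, 0.2]
width: 0.995
finger_force: 0.0
time_s: 17.35
tool_pos: [537.3, 363.2, 9.9]
eef_rot: [-3.141, -0.002, 0.025]
wrist_force: [-0.0, -2.0, 5.9]
width: 0.654
finger_force: 64.0
time_s: 17.55
tool_pos: [537.3, 363.2, 9.9]
eef_rot: [-3.141, -0.002, 0.025]
wrist_force: [-1.0, -1.7, 5.7]
width: 0.653
finger_force: 64.0
time_s: 18.05
tool_pos: [535.7, 362.6, 158.8]
eef_rot: [3.14, 0.002, 0.025]
wrist_force: [0.9, -0.1, -5.4]
width: 0.654
finger_force: 65.3
time_s: 18.35
tool_pos: [535.8, 362.5, 170.5]
eef_rot: [3.14, 0.004, 0.025]
wrist_force: [0.1, -0.2, -6.8]
width: 0.653
finger_force: 65.3
[535.5 362.3 169.6] [3.139 0.005 0.025]
brown [323. 331.] [509.2 361.6 150. ] span 79.3 78.5
```

View pics/w6.png

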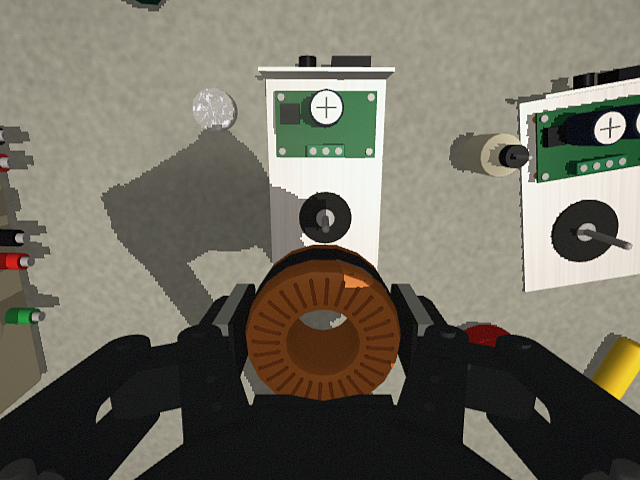

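Medium ring held level, with pad 1 now visible at (325,217). Carry to supply two.

```bash
python3 - <<'E'
from h import *
print("pad1",cast(pose("wrist"),(325,217),5).round(1))
E
python3 -m creep '[[0,-0.4,0,0,0,0.2],[-0.02,-0.85,0,0,0,0.3],[-0.02,-0.9,0,0,0,0.3],[-0.02,-0.9,0,0,0,0.3],[-0.02,-0.85,0,0,0,0.3]]' && python3 -m creep '[[0,-0.55,0,0,0,0.27],[0,-0.2,0,0,0,0],[0,0,-0.4,0,0,0],[0,0,-0.7,0,0,0],[0,0,-0.5,0,0,0]]' && python3 -m creep '[[0,0,0,0,0,0],[0,0,0,0,0,0],[0,0,0,0,0,0]]'; python3 pads.py
```

```text
pad1 [537.7 359.6   5. ]
time_s: 18.9
tool_pos: [531.1, 165.9, 170.2]
eef_rot: [3.141, 0.005, 0.173]
wrist_force: [0.8, -0.3, -4.9]
width: 0.655
finger_force: 65.5
time_s: 19.4
tool_pos: [530.9, 130.6, 89.3]
eef_rot: [-3.141, 0.005, 0.199]
wrist_force: [0.2, 0.4, -5.2]
width: 0.649
finger_force: 65.6
time_s: 19.7
tool_pos: [533.5, 130.9, 94.9]
eef_rot: [3.142, -0.002, 0.2]
wrist_force: [0.7, 0.4, -5.3]
width: 0.651
finger_force: 66.1
[174. 228.] [538.2 362.1   5. ] d 43
[273. 225.] [567. 163.   5.] d 119
```

```bash
python3 -m creep '[[-0.03,-0.01,-0.25,0,0,0],[0,0,-0.35,0,0,0],[0,0,-0.35,0,0,0],[0,0,-0.25,0,0,0],[0,0,-0.15,0,0,0]]' && python3 -m creep '[[0,0,-0.1,0,0,0],[0,0,-0.04,0,0,0],[0,0,0,0,0,0],[0,0,0,0,0,0]]'
```

```text
time_s: 20.25
tool_pos: [530.5, 129.8, 24.5]
eef_rot: [3.142, 0.002, 0.2]
wrist_force: [0.2, 0.9, -5.9]
width: 0.657
finger_force: 66.0
time_s: 20.65
tool_pos: [531.5, 130.0, 19.5]
eef_rot: [3.141, -0.001, 0.2]
wrist_force: [1.3, 0.2, -4.3]
width: 0.654
finger_force: 66.0
```

```bash
python3 -m creep '[[0,0,-0.06,0,0,0],[0,0,-0.06,0,0,0],[0,0,-0.04,0,0,0],[0,0,-0.02,0,0,0],[0,0,-0.02,0,0,0]]' && python3 -m creep '[[0,0,0,0,0,0],[0,0,0,0,0,0]]'
```

```text
time_s: 21.15
tool_pos: [531.2, 130.0, 9.9]
eef_rot: [3.141, -0.0, 0.2]
wrist_force: [-7.2, -1.5, 9.9]
width: 0.655
finger_force: 67.3
time_s: 21.35
tool_pos: [531.4, 130.0, 9.9]
eef_rot: [3.141, -0.001, 0.2]
wrist_force: [-5.5, -1.3, 6.2]
width: 0.652
finger_force: 66.9
```

```bash
python3 -m creep '[[0,0,0,0,0,0],[0,0,0,0,0,0],[0,0,0,0,0,0],[0,0,0,0,0,0],[0,0,0,0,0,0]]' 85 && python3 -m creep '[[0,0,0.4,0,0,0],[0,0,0.8,0,0,0],[0,0,1,0,0,0],[0,0,0.8,0,0,0],[0,-0.4,0.4,0,0,-0.4]]' && python3 -m creep '[[-0.04,-0.95,0,0,0,-0.4],[-0.04,-0.95,0,0,0,-0.4],[-0.04,-0.95,0,0,0,-0.4],[-0.04,-0.95,0,0,0,-0.4],[-0.04,-0.95,0,0,0,-0.4]]' && python3 -m creep '[[-0.04,-0.95,0,0,0,-0.4],[-0.04,-0.95,0,0,0,-0.4],[-0.04,-0.95,0,0,0,-0.2],[-0.04,-0.95,0,0,0,0],[0,-0.8,0,0,0,0]]' && python3 -m creep '[[0,-0.2,0,0,0,0],[0,0,0,0,0,0],[0,0,0,0,0,0]]'; python3 look.py w7 31
```

```text
time_s: 21.85
tool_pos: [531.2, 129.9, 8.8]
eef_rot: [3.141, -0.0, 0.2]
wrist_force: [0.4, -0.1, 0.9]
width: 0.994
finger_force: 0.0
time_s: 22.35
tool_pos: [532.3, 111.3, 183.6]
eef_rot: [-3.141, -0.007, 0.16]
wrist_force: [1.0, -0.4, 0.1]
width: 0.997
finger_force: 0.0
time_s: 22.85
tool_pos: [520.7, -129.4, 179.0]
eef_rot: [3.141, -0.001, -0.053]
wrist_force: [1.0, 0.3, 1.0]
width: 0.999
finger_force: 0.0
time_s: 23.35
tool_pos: [512.4, -360.1, 178.7]
eef_rot: [3.141, 0.0, -0.158]
wrist_force: [1.2, 0.7, -0.1]
width: 0.994
finger_force: 0.0
time_s: 23.65
tool_pos: [513.3, -366.6, 178.7]
eef_rot: [-3.141, 0.0, -0.156]
wrist_force: [0.7, 0.1, -0.3]
width: 0.996
finger_force: 0.0
[ 513.5 -366.2  178.9] [-3.141  0.    -0.155]
brown [ 42. 333.] [ 453.2 -102.1   31. ] span 64.2 82.6
brown [323. 223.] [ 514.7 -367.3   31. ] span 47.1 44.6
```

Small ring found at (514.7,-367.3), span 46 mm, as expected. Grasp.

```bash
python3 -m creep '[[0.02,-0.02,-0.5,0,0,0],[0,0,-0.8,0,0,0],[0,0,-0.8,0,0,0],[0,0,-0.6,0,0,0],[0,0,-0.4,0,0,0]]' && python3 -m creep '[[0,0,-0.25,0,0,0],[0,0,-0.1,0,0,0],[0,0,0,0,0,0],[0,0,0,0,0,0]]' && python3 -m creep '[[0,0,0,0,0,0],[0,0,0,0,0,0],[0,0,0,0,0,0],[0,0,0,0,0,0],[0,0,0,0,0,0]]' 30 && python3 -m creep '[[0,0,0,0,0,0],[0,0,0,0,0,0]]' && python3 -m creep '[[0,0,0.2,0,0,0],[0,0,0.5,0,0,0],[0,0,0.7,0,0,0],[0,0,0.8,0,0,0],[0,0,0.8,0,0,0]]' && python3 -m creep '[[0,0,0.3,0,0,0],[0,0,0,0,0,0],[0,0,0,0,0,0]]'
```

```text
time_s: 24.2
tool_pos: [513.7, -366.0, 21.2]
eef_rot: [-3.14, 0.003, -0.154]
wrist_force: [0.0, -0.4, 0.8]
width: 0.997
finger_force: 0.0
time_s: 24.6
tool_pos: [514.9, -368.9, 7.9]
eef_rot: [3.14, -0.002, -0.156]
wrist_force: [0.6, -0.1, 0.6]
width: 0.996
finger_force: 0.0
time_s: 25.1
tool_pos: [514.6, -369.0, 7.4]
eef_rot: [3.141, -0.002, -0.157]
wrist_force: [0.3, -0.1, 5.7]
width: 0.514
finger_force: 61.8
time_s: 25.3
tool_pos: [514.6, -369.0, 7.5]
eef_rot: [3.141, -0.002, -0.157]
wrist_force: [-1.4, -0.6, 7.1]
width: 0.517
finger_force: 61.8
time_s: 25.8
tool_pos: [513.4, -368.1, 157.2]
eef_rot: [-3.141, 0.002, -0.157]
wrist_force: [0.3, -0.7, -1.3]
width: 0.516
finger_force: 61.5
time_s: 26.1
tool_pos: [513.4, -368.1, 168.7]
eef_rot: [-3.14, 0.003, -0.156]
wrist_force: [0.1, -0.1, -3.2]
width: 0.512
finger_force: 61.5
```

```bash
python3 -m creep '[[0,0.4,0,0,0,0],[0.03,0.8,0,0,0,0.1],[0.03,0.95,0,0,0,0.1],[0.03,0.95,0,0,0,0.1],[0.03,0.95,0,0,0,0.1]]' && python3 -m creep '[[0.03,0.95,0,0,0,0.1],[0.03,0.95,0,0,0,0.1],[0.03,0.95,0,0,0,0.1],[0.03,0.95,0,0,0,0.1],[0.03,0.95,0,0,0,0.1]]' && python3 -m creep '[[0.03,0.95,0,0,0,0.1],[0.03,0.95,0,0,0,0.1],[0.03,0.95,0,0,0,0.15],[0.03,0.95,0,0,0,0.15],[0.03,0.95,0,0,0,0.15]]' && python3 -m creep '[[0.05,0.7,0,0,0,0.18],[0,0.35,0,0,0,0],[0,0,0,0,0,0],[0,0,0,0,0,0],[0,0,0,0,0,0]]'; python3 look.py w8 150
```

```text
time_s: 26.6
tool_pos: [518.6, -163.9, 167.8]
eef_rot: [-3.14, 0.005, -0.115]
wrist_force: [1.1, -0.7, -1.7]
width: 0.517
finger_force: 61.6
time_s: 27.1
tool_pos: [526.0, 73.2, 168.0]
eef_rot: [3.141, 0.005, -0.062]
wrist_force: [0.6, 0.3, -2.2]
width: 0.51
finger_force: 61.6
time_s: 27.6
tool_pos: [533.7, 310.3, 167.6]
eef_rot: [3.139, 0.005, 0.007]
wrist_force: [0.9, -1.0, -1.6]
width: 0.512
finger_force: 61.6
time_s: 28.1
tool_pos: [537.4, 360.2, 169.8]
eef_rot: [3.14, 0.002, 0.024]
wrist_force: [-0.5, -0.6, -1.6]
width: 0.514
finger_force: 61.7
[537.6 360.2 170.4] [3.141e+00 1.000e-03 2.300e-02]
brown [323. 323.] [516.1 359.3 150. ] span 63.7 58.8
brown [606. 244.] [559.9 227.2 150. ] span 33.3 35.4
```

View pics/w8.png

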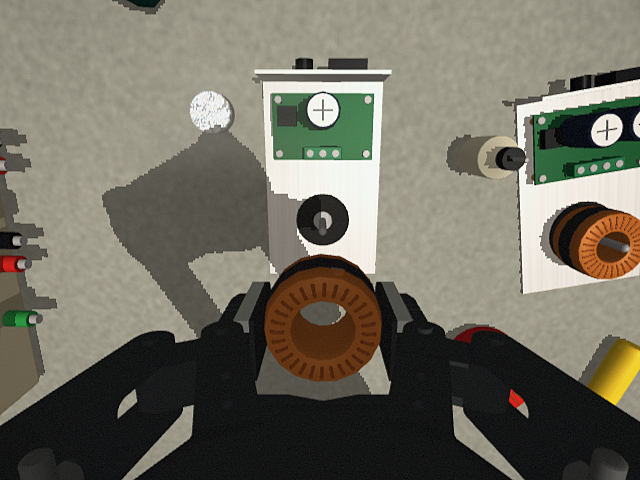

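Pad 1 at (322,219) and the ring at column 323: laterally aligned, x matches. The medium lies over the bolt on supply two and the bottle stands. Lower.

```bash
python3 -m creep '[[0,0.01,-0.4,0,0,0],[0,0,-0.7,0,0,0],[0,0,-0.5,0,0,0],[0,0,0,0,0,0],[0,0,0,0,0,0]]' && python3 -m creep '[[0,0,-0.3,0,0,0],[0,0,-0.35,0,0,0],[0,0,-0.3,0,0,0],[0,0,-0.25,0,0,0],[0,0,-0.15,0,0,0]]' && python3 -m creep '[[0,0,-0.05,0,0,0],[0,0,0,0,0,0],[0,0,0,0,0,0]]'
```

```text
time_s: 28.65
tool_pos: [537.9, 361.3, 92.0]
eef_rot: [3.141, -0.0, 0.024]
wrist_force: [0.0, -0.0, -1.4]
width: 0.519
finger_force: 61.8
time_s: 29.15
tool_pos: [537.3, 361.7, 22.5]
eef_rot: [3.141, 0.001, 0.025]
wrist_force: [0.2, -0.1, -2.3]
width: 0.512
finger_force: 61.8
time_s: 29.45
tool_pos: [538.0, 362.2, 22.2]
eef_rot: [-3.141, -0.001, 0.025]
wrist_force: [0.5, 0.2, -1.6]
width: 0.512
finger_force: 61.8
```

```bash
python3 -m creep '[[0,0,-0.08,0,0,0],[0,0,-0.07,0,0,0],[0,0,-0.05,0,0,0],[0,0,-0.03,0,0,0],[0,0,-0.02,0,0,0]]' && python3 -m creep '[[0,0,-0.02,0,0,0],[0,0,0,0,0,0],[0,0,0,0,0,0]]'
```

```text
time_s: 29.95
tool_pos: [537.6, 362.0, 9.5]
eef_rot: [3.141, -0.0, 0.025]
wrist_force: [-4.4, -2.2, 6.7]
width: 0.512
finger_force: 62.5
time_s: 30.25
tool_pos: [538.0, 362.2, 9.5]
eef_rot: [-3.141, -0.001, 0.025]
wrist_force: [-4.1, -2.3, 6.2]
width: 0.514
finger_force: 62.6
```

Seated. Release, rise, retreat to the side, then check all three.

```bash
python3 -m creep '[[0,0,0,0,0,0],[0,0,0,0,0,0],[0,0,0,0,0,0],[0,0,0,0,0,0],[0,0,0,0,0,0]]' 85 && python3 -m creep '[[0,0,0.4,0,0,0],[0,0,0.8,0,0,0],[0,0,1,0,0,0],[0,0,1,0,0,0],[0,0,0.8,0,0,0]]' && python3 -m creep '[[-0.8,0,0,0,0,0],[-0.8,0,0,0,0,0],[-0.8,0,0,0,0,0],[-0.4,0,0,0,0,0],[0,0,0,0,0,0]]'; python3 - <<'E'
from h import *
im=capture("top");P=pose("top")
for c in blobs(im,(5,120,50),(14,255,220),150):
    M=cv2.moments(cv2.convexHull(c));u=(M["m10"]/M["m00"],M["m01"]/M["m00"]);p=cast(P,u,22)
    if 400<p[0]<600: print(p.round(1))
cv2.imwrite("pics/end.png",cv2.resize(im[150:340,130:450],None,fx=2.5,fy=2.5,interpolation=cv2.INTER_CUBIC))
print(np.round(status.sense()["wrist_force"],1))
E
```

```text
time_s: 30.75
tool_pos: [537.6, 361.9, 7.7]
eef_rot: [3.141, 0.0, 0.025]
wrist_force: [-0.4, 0.3, -0.2]
width: 0.994
finger_force: 0.0
time_s: 31.25
tool_pos: [537.8, 362.1, 211.5]
eef_rot: [-3.14, -0.003, 0.025]
wrist_force: [0.4, 0.5, 1.1]
width: 0.997
finger_force: 0.0
time_s: 31.75
tool_pos: [395.7, 362.3, 208.5]
eef_rot: [-3.141, -0.001, 0.027]
wrist_force: [-0.2, 0.6, -0.4]
width: 0.996
finger_force: 0.0
[ 457.1 -110.2   22. ]
[531.1 132.   22. ]
[536.9 363.4  22. ]
[ 0.3 -0.7  0.4]
```

View pics/end.png

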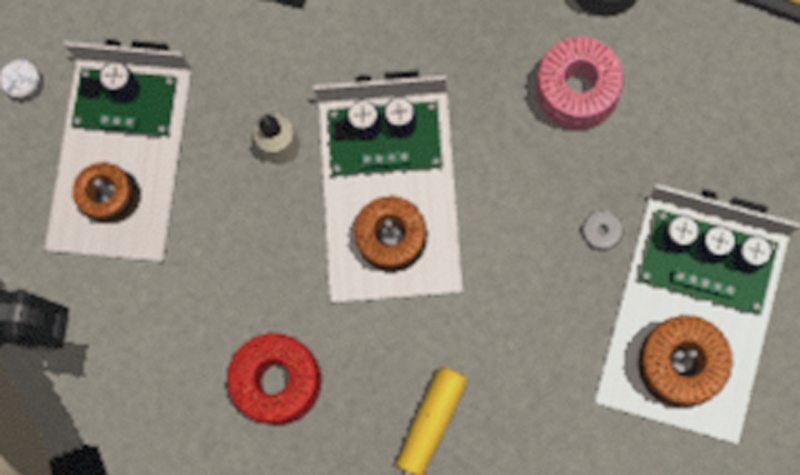

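All three rings lie on their own pads, within about 2 mm of the measured pad centres: small at (104,190), medium at (390,232), large at (686,360) in the crop. The bottle stands at (272,135).

```bash
python3 -c "from workcell import finish_job;print(finish_job())"
```

```text
the job is handed in; nothing more can be done
None
```

The job is handed in at about 32 s of the 106 s allowed: each transformer lies over the bolt of its own supply, within about 2 mm of the measured pad centre, and the flux bottle still stands; no verdict came back.

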